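# Push a T-label out over the edge of a potting board

### The arm

A 7-joint arm with a two-finger parallel gripper is mounted at the origin on the work surface. World frame = base frame: x ahead of the robot, y to its left, z up, the work surface at z = 0. Lengths are in m, angles in rad, forces in N, time in s.
With the tool pointing down it reaches from about 0.425 to 0.875 m from the base axis. Payload 4.7 kg.
Tool frame: the origin (TCP) lies between the finger pads; the fingertips stand 14 mm ahead of it and the grasp point (between the pads) lies 5 mm behind it; z points along the fingers, y is the line along which they close (so a half turn about z gives the same grasp; the last joint's range is limited). The gripper opens to 87 mm and grips with 3 to 60 N. Pads are 19 mm wide; open, the fingers measure 117 mm over their backs; the gripper's body (75 mm by 190 mm) begins 51 mm behind the grasp point.
Start: joints at [-1.19, 0.321, -0.07, 1.45, 0.023, 1.371, -0.057], TCP at [0.233, 0.607, 0.237] pointing down, gripper open.
Joint ranges: [-2.86, 2.86], [-0.3, 2.09], [-1.38, 1.24], [0.06, 2.45], [-1.56, 4.7], [0.09, 2.05], [-2.69, 2.69]. Speed limits (rad/s): [2.57, 2.57, 3.14, 3.14, 3.14, 3.14, 3.14].

### API

Orientations are given as a rotation vector (axis times angle).
In Python, from bench import ctrl gives the robot as it stands.
- The arm moves only by the shell command python3 -m inch 'ROWS' [OPENING] [FORCE]. ROWS is JSON, a list of rows, each a list of 6 numbers: the shift along the world's x, y, z in mm, then the turn, a rotation vector about the world's x, y, z in degrees. In form: [[tx, ty, tz, rx, ry, rz], ...]. A call has 1 to 20 rows; each row is the pose to reach, as a shift and turn from the pose commanded when the call began; what a row does not reach only later rows make up. A row lasts 1/8 s, in which the tool goes at most 62.5 mm and 10.7 degrees, less where a joint would pass 70% of its speed; a pose out of reach is approached as far as the arm can. A call with a gripper value outside its range is refused whole. OPENING is the finger opening in mm, from 0 to 87, set as the call begins (- or left out, the last holds). The fingers move at their own pace and stop on an object; FORCE is the grip in N (left out, the last holds). Time passes only in rows, so rows that repeat a pose let the fingers close. It gives the time, the measured TCP pose, the force, the opening and the grip force at its end, in the units of the state.
- ctrl.get_state(): the state, without advancing time (a new reading comes with each control period).
- ctrl.get_image(name): name is "scene" or "top"; returns (picture, depth): 384x512x3 uint8, red, green, blue; 384x512 float32, m along the optical axis (not along the pixel's ray), 0 where there is no reading.
- ctrl.camera_params(name): a dict with "mtx" (3x3 intrinsics, pixels), "T" (4x4, takes a point from camera to world coordinates). Camera axes: x right, y down, z forward; pixel columns grow to the right and rows downward; lengths in m; the calibration is good to about 2 mm. A picture is of the moment at which its call begins. camera_params takes no time and is no camera call.
- ctrl.close_job(): hands the job in; it is judged then, once.
The state is a dict: "time": time; "joint_positions": joint angles; "qd": joint speeds; "joint_torque": joint torques, N m; "position": TCP position; "tool_rot": TCP orientation; "ft_force": force on the tool from outside, world axes, zero at the start; "torque": the same for the moment, N m; "grip_width": opening from 0.0 (shut) to 1.0 (fully open); "grip_force": force on a finger pad.
Only numpy, scipy, OpenCV 4.12 (cv2) and the standard library are available. Lean on these libraries where they do the work, as an engineer would, in place of code of your own. Each camera call takes 0.05 s, during which the arm holds its last target. There are 200 camera calls.

### The job

Two flat white T-shaped plant labels lie on the raised plywood potting board. With the fingertips, slide the longer one along the board until its narrow tongue sticks straight out over the board's far edge (the aisle edge, away from the robot) and its two shoulders are level with that edge, its wide head lying flat on the board. Only push or drag it, never pick it up or tip it; leave the short label, the pots and everything else where they are, and finish clear of everything.

Things in the scene. Friction and masses are not known exactly. Their poses are not given: they have to be found in the camera images.
- long_label: longer flat white T-label, loose, 6 mm thick, about 55 g. Wide head 100 x 56 mm, two square shoulders, then a pointed tongue 20 mm wide, 45 mm long. Origin: underside, midway between the shoulders. x along the tongue to its point, z up: head x = -100 to 0, y = -28 to 28 mm; tongue x = 0 to 45 mm. Starts flat and wholly on the board, tongue towards the aisle edge, up to 0.3 rad off square
- long_label_tip (a point): point of the long label's tongue, at mid-thickness (45 mm along the label's x from its origin, 3 mm up)
- board: raised plywood potting board, fixed to the bench, 250 (x) by 380 mm (y), flat top 40 mm above the bench. Origin: at bench level under the middle of its aisle edge (the long edge farthest from the robot). x points out over that edge, y along it, z up: the board spans x = -250 to 0, y = -190 to 190 mm. Turned up to 0.25 rad
- board_edge (a point): middle of the board's aisle edge, on the top surface (40 mm above the bench)
- short_label: bystander: the shorter white T-label on the same board, 6 mm thick, head 55 x 36 mm, tongue 28 mm long; origin as on the long label. Either label may be the left or the right one
- small_pot: bystander: small black pot with seedlings on the board between the labels, 56 mm across, about 70 mm tall with its shoots; origin at the centre of its underside
- spray_bottle: bystander: yellow pressure sprayer with black head on the bench, 120 mm across, 262 mm tall; origin at the centre of its underside
- grass_pot_a: bystander: black pot of grass on the bench, 110 mm across, about 125 mm tall; origin at the centre of its underside
- grass_pot_b: bystander: a second such pot of grass on the bench; origin at the centre of its underside
- dibber: bystander: wooden dibber with a steel point lying on the bench beyond the board, 215 mm long, 28 mm thick; origin on the bench under its shaft, x towards its point
- seed_tin: bystander: seed tin on the bench, 66 mm across, 90 mm tall; origin at the centre of its underside
Not all that is in view belongs to the job. What is shaped like the long_label but green or orange is not meant.

How it is judged:
At the end, for the whole second after the job is handed in: The long label rests flat on the board, shoulders within 8 mm of the aisle edge, tongue out over it within 0.15 rad of square, its middle within 165 mm of the edge's middle; the short label and small pot have moved under 10 mm, other bystanders under 15 mm (x of long_label in the frame of board between -0.008 and 0.008 m and x of long_label_tip in the frame of board above 0.035 m and angle between the x axis of long_label and the x axis of board, either way round below 0.15 rad and y of long_label in the frame of board between -0.165 and 0.165 m and height (world z) of long_label between 0.037 and 0.043 m and angle between long_label's own z axis and vertical below 0.05 rad and linear speed of long_label below 0.01 m/s and distance of each of short_label, small_pot from where it was at the start of the episode below 0.01 m and distance of each of spray_bottle, grass_pot_a, grass_pot_b, dibber, seed_tin from where it was at the start of the episode below 0.015 m); the robot touches nothing.
It fails at once if the long label is lifted off the board, tipped or dropped (height (world z) of long_label above 0.05 m or height (world z) of long_label below 0.03 m or height (world z) of long_label_tip above 0.058 m or angle between long_label's own z axis and vertical above 0.2 rad).
It fails at once if the short label or a bystander is disturbed (distance of any of short_label, small_pot from where it was at the start of the episode above 0.01 m or distance of any of spray_bottle, grass_pot_a, grass_pot_b, dibber, seed_tin from where it was at the start of the episode above 0.015 m).
It also fails if it takes over 35 s, if anything falls off the work surface, if the arm or the gripper's body presses on something with over 40 N, if the wrist force passes 120 N, or if a joint passes its speed limit or range.

## Working session

There is one attempt and no reset: what is moved stays moved. The work goes in short steps, Python scripts to look and compute and a shell command to move; the robot and the scene stay as the last step left them, time stands still between calls to the robot, and variables do not carry over. Pictures are saved under pics/ and viewed, at most 10 in all, crops included, and the job is handed in when it is done.

```bash
mkdir -p pics; ls; python3 - <<'E'
from bench import ctrl
import cv2,numpy as np
for n in("scene","top"):
    im,d=ctrl.get_image(n);cv2.imwrite(f"pics/{n}0.png",im[:,:,::-1]);np.savez(f"{n}0.npz",im=im,d=d)
    p=ctrl.camera_params(n);print(np.round(p["mtx"],1).tolist(),np.round(p["T"],3).tolist())
s=ctrl.get_state();print(s["time"],s["position"],s["tool_rot"],s["grip_width"])
E
```

```text
pics
[[391.8, 0.0, 255.1], [0.0, 391.8, 190.5], [0.0, 0.0, 1.0]] [[0.328, 0.761, -0.559, 1.308], [0.945, -0.266, 0.191, -0.211], [-0.003, -0.591, -0.807, 1.155], [0.0, 0.0, 0.0, 1.0]]
[[415.4, 0.0, 260.1], [0.0, 415.4, 196.7], [0.0, 0.0, 1.0]] [[-0.019, -0.987, 0.16, 0.348], [-1.0, 0.019, -0.006, 0.034], [0.003, -0.16, -0.987, 1.331], [0.0, 0.0, 0.0, 1.0]]
0.1 [0.23297031 0.60630245 0.23556278] [-5.72869815e-01 -3.08870170e+00  2.70044653e-03] 1.0004670128745456
```

View pics/top0.png

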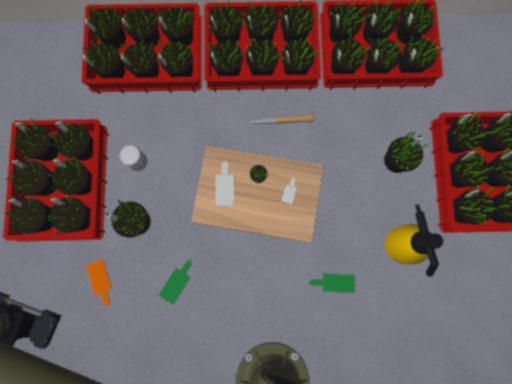

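View pics/scene0.png

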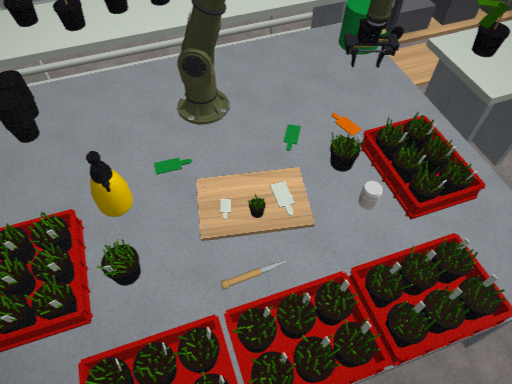

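The top view shows the long label at about (225,185) with its tongue pointing up (+x). The small pot is at (258,173), the short label at (289,191), and the aisle edge runs from (206,148) to (322,163). Next I measure them.

```bash
cat > h.py <<'E'
import cv2,numpy as np
from bench import ctrl
def cast(uv,n,z):
    p=ctrl.camera_params(n);T=p["T"];uv=np.asarray(uv,float).reshape(-1,2)
    r=np.c_[uv,np.ones(len(uv))]@np.linalg.inv(p["mtx"]).T@T[:3,:3].T
    return (T[:3,3]+r*((z-T[2,3])/r[:,2])[:,None])[:,:2]
def big(m,k=1):
    c=cv2.findContours(m.astype(np.uint8),cv2.RETR_EXTERNAL,cv2.CHAIN_APPROX_NONE)[0]
    return sorted(c,key=cv2.contourArea)[::-1][:k]
def upcast(im,n,z,x0=.35,x1=.85,y0=-.25,y1=.35,s=1000):
    # metric ortho-image at height z, 1 mm per pixel: row=(x1-x), col=(y1-y)
    p=ctrl.camera_params(n);Ti=np.linalg.inv(p["T"])
    P=p["mtx"]@Ti[:3]; H=P[:,[0,1,3]]+np.outer(P[:,2],[0,0,z])
    A=np.array([[0,-1/s,x1],[-1/s,0,y1],[0,0,1]])
    return cv2.warpPerspective(im,H@A,(int((y1-y0)*s),int((x1-x0)*s)),flags=cv2.INTER_LINEAR|cv2.WARP_INVERSE_MAP)
def xy(c): c=np.asarray(c,float).reshape(-1,2); return np.c_[.85-c[:,1]/1000,.35-c[:,0]/1000]
def measure(n,im):
    hsv=cv2.cvtColor(upcast(im,n,.04),cv2.COLOR_RGB2HSV)
    h,s,v=cv2.split(hsv)
    wood=(h>5)&(h<25)&(s>60)&(v>90)
    wood=cv2.morphologyEx(wood.astype(np.uint8),cv2.MORPH_CLOSE,np.ones((9,9)))
    b=big(wood)[0]; r=cv2.minAreaRect(b)
    print(n,"board rect mm",np.round(r[1],1)); bp=xy(cv2.boxPoints(r)); 
    far=bp[np.argsort(-bp[:,0])[:2]]; far=far[np.argsort(-far[:,1])]  # left,right
    d=far[0]-far[1]; ey=d/np.linalg.norm(d); ex=np.array([ey[1],-ey[0]]); o=far.mean(0)
    print(" edge mid",o.round(4),"yaw",np.arctan2(ex[1],ex[0]).round(4))
    hsv=cv2.cvtColor(upcast(im,n,.046),cv2.COLOR_RGB2HSV);h,s,v=cv2.split(hsv)
    m=((s<50)&(v>150)).astype(np.uint8)
    hull=np.zeros_like(m);cv2.fillPoly(hull,[cv2.boxPoints(r).astype(int)],1)
    hull=cv2.dilate(hull,np.ones((121,121)))
    out=[]
    for c in big(m*hull,2):
        mm=np.zeros_like(m);cv2.drawContours(mm,[c],-1,1,-1)
        head=cv2.morphologyEx(mm,cv2.MORPH_OPEN,cv2.getStructuringElement(cv2.MORPH_ELLIPSE,(29,29)))
        hc=big(head)[0];M=cv2.moments(hc);ce=xy([M["m10"]/M["m00"],M["m01"]/M["m00"]])[0]
        rr=cv2.minAreaRect(c);bx=xy(cv2.boxPoints(rr));e=[bx[1]-bx[0],bx[2]-bx[1]];a=max(e,key=np.linalg.norm);a=a/np.linalg.norm(a)
        if a@ex<0:a=-a
        P=xy(c);t=(P-ce)@a
        print(" label area",cv2.contourArea(c),"rect",np.round(rr[1],1),"head c",ce.round(4),"yaw",np.arctan2(a[1],a[0]).round(3),"rel",np.round(np.arctan2(ex[0]*a[1]-ex[1]*a[0],a@ex),3),"t range",t.min().round(4),t.max().round(4),"board frame tip x",((P-o)@ex).max().round(4),"headc",((ce-o)@ex).round(4),((ce-o)@ey).round(4))
    return o,ex,ey
E
python3 - <<'E'
from h import *
for n in("top","scene"):
    im=np.load(n+"0.npz")["im"]
    measure(n,im)
    g=cv2.resize(upcast(im,n,.046),(600,500));cv2.imwrite(f"pics/o_{n}.png",g[:,:,::-1])
im=np.load("top0.npz")["im"]
hsv=cv2.cvtColor(upcast(im,"top",.07),cv2.COLOR_RGB2HSV)
dk=(hsv[...,2]<70)
for c in big(dk[150:450,100:550],3):
    (x,y),r=cv2.minEnclosingCircle(c);print("dark",xy([x+100,y+150]),r)
E
```

```text
top board rect mm [379.2 249.9]
 edge mid [0.6921 0.01  ] yaw -0.1892
 label area 6458.0 rect [143.  58.] head c [0.5813 0.1377] yaw -0.0 rel 0.189 t range -0.0513 0.0917 board frame tip x -0.0421 headc -0.1328 0.1046
 label area 2377.5 rect [38.4 82.6] head c [ 0.5629 -0.0644] yaw -0.284 rel -0.095 t range -0.0298 0.0528 board frame tip x -0.0606 headc -0.113 -0.0974
scene board rect mm [380.7 258.6]
 edge mid [0.7024 0.0068] yaw -0.1889
 label area 6308.0 rect [ 57.6 144.5] head c [0.5834 0.1356] yaw -0.017 rel 0.172 t range -0.0518 0.0926 board frame tip x -0.0494 headc -0.1411 0.1042
 label area 2248.0 rect [36.5 82.8] head c [ 0.5648 -0.0654] yaw -0.301 rel -0.112 t range -0.029 0.0539 board frame tip x -0.0682 headc -0.1216 -0.0968
dark [[0.62476415 0.02995284]] 26.235992431640625
```

View pics/o_top.png

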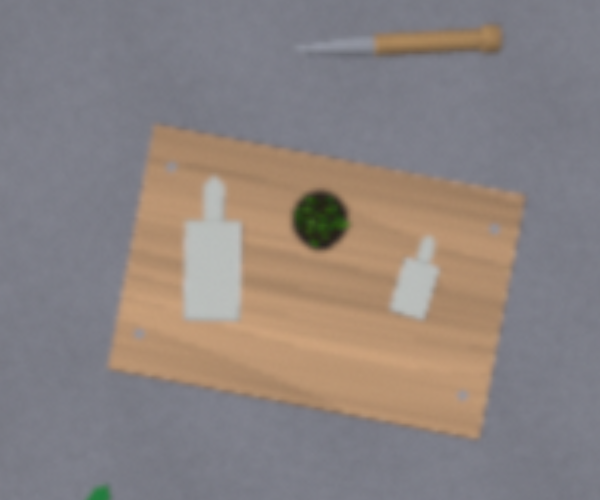

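Both views agree. The label's head centre is at about (0.582, 0.137), and it needs a turn of about -10° and about 83 mm along the board's x. The small pot is too close for the gripper body to push from behind across the board. So I'll press lightly on the head with two spread fingertips, finger line along the label, and drag it. First I move above it.

```bash
python3 -m inch '[[29,-39,0,0,0,-6],[70,-94,0,0,0,-14],[112,-150,0,0,0,-22],[154,-206,-10,0,0,-30],[195,-263,-20,0,0,-38],[237,-319,-40,0,0,-47],[279,-375,-60,0,0,-55],[321,-431,-80,0,0,-63],[349,-469,-100,0,0,-69],[349,-469,-120,0,0,-69],[349,-469,-145,0,0,-69],[349,-469,-145,0,0,-69]]' 40 20; python3 - <<'E'
from h import *
s=ctrl.get_state();R=cv2.Rodrigues(np.array(s["tool_rot"]))[0];print(R.round(3),s["ft_force"])
for n in("scene","top"):
    im,d=ctrl.get_image(n);cv2.imwrite(f"pics/{n}1.png",cv2.resize(im[130:280,150:350,::-1],None,fx=3,fy=3))
E
```

```text
time: 1.6
position: [0.5801, 0.1368, 0.089]
tool_rot: [-2.221, -2.218, 0.008]
ft_force: [0.0, 0.8, 0.6]
grip_width: 0.459
grip_force: 0.0
[[ 0.001  1.    -0.005]
 [ 1.    -0.001 -0.002]
 [-0.002 -0.005 -1.   ]] [0.04039957 0.81933621 0.58305926]
```

View pics/scene1.png

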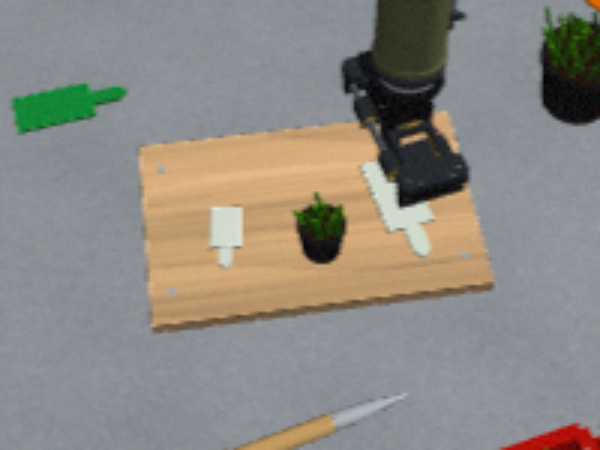

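The gripper is over the label's head (crop about (410,190)), in line with it and well clear of the pot at (322,230). Now I descend until the tips touch.

```bash
python3 -m inch '[[0,0,-12,0,0,0],[0,0,-22,0,0,0],[0,0,-27,0,0,0],[0,0,-28,0,0,0],[0,0,-29,0,0,0],[0,0,-29,0,0,0]]'; python3 -m inch '[[0,0,-0.5,0,0,0],[0,0,-1,0,0,0],[0,0,-1,0,0,0]]'
```

```text
time: 2.45
position: [0.5823, 0.1378, 0.0628]
tool_rot: [2.222, 2.221, 0.0]
ft_force: [-0.2, -0.4, -0.5]
grip_width: 0.461
grip_force: 0.0
time: 2.82
position: [0.5821, 0.1378, 0.0616]
tool_rot: [2.222, 2.221, 0.0]
ft_force: [1.1, -0.7, -0.1]
grip_width: 0.463
grip_force: 0.0
```

```bash
python3 -m inch '[[0,0,-1,0,0,0],[0,0,-1.5,0,0,0],[0,0,-2,0,0,0],[0,0,-2,0,0,0]]'; python3 -m inch '[[0,0,-0.5,0,0,0],[0,0,-1,0,0,0],[0,0,-1,0,0,0]]'
```

```text
time: 3.32
position: [0.5822, 0.1378, 0.0605]
tool_rot: [-2.222, -2.221, -0.0]
ft_force: [-3.0, -0.4, 6.1]
grip_width: 0.454
grip_force: 3.1
time: 3.7
position: [0.5822, 0.1378, 0.0604]
tool_rot: [-2.221, -2.221, -0.001]
ft_force: [-4.2, -1.6, 12.6]
grip_width: 0.46
grip_force: 6.0
```

Contact, with 12.6 N of pressing force. Next is a trial drag of 30 mm with the turn, then a look at how it went.

```bash
python3 -m inch '[[2,0,0,0,0,-1],[6,-1,0,0,0,-3],[11,-2,0,0,0,-5],[17,-3,0,0,0,-7],[23,-4,0,0,0,-9],[29,-5.5,0,0,0,-10],[29,-5.5,0,0,0,-10]]'; python3 - <<'E'
from h import *
for n in("scene","top"):
    im,d=ctrl.get_image(n);cv2.imwrite(f"pics/{n}2.png",cv2.resize(im[130:280,150:350,::-1],None,fx=3,fy=3))
E
```

```text
time: 4.58
position: [0.61, 0.1347, 0.0604]
tool_rot: [-2.402, -2.018, -0.0]
ft_force: [-7.6, 2.1, 13.9]
grip_width: 0.46
grip_force: 6.9
```

View pics/scene2.png

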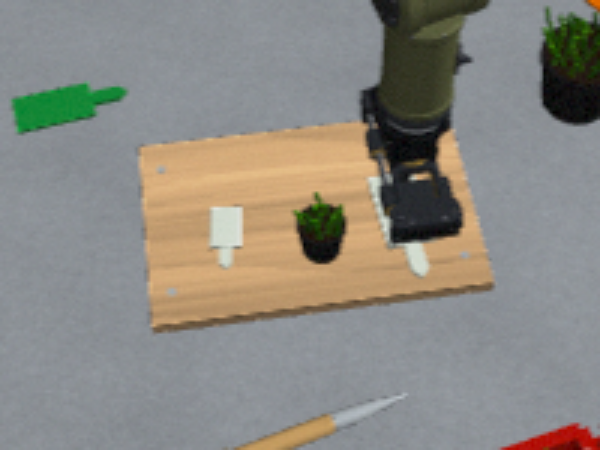

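The label followed: its tongue tip moved from (424,252) to (420,273) in the crop and the label turned. I'll drag most of the remaining distance, lift and measure.

```bash
python3 -m inch '[[3,-0.5,0,0,0,0],[8,-1.5,0,0,0,0],[14,-2.5,0,0,0,0],[20,-4,0,0,0,0],[26,-5,0,0,0,0],[32,-6,0,0,0,0],[38,-7,0,0,0,0],[43,-8,0,0,0,0],[46,-9,0,0,0,0],[46,-9,0,0,0,0],[46,-9,0,0,0,0]]'; python3 -m inch '[[0,0,2,0,0,0],[0,0,6,0,0,0],[0,0,20,0,0,0],[0,0,60,0,0,0],[-40,0,110,0,0,0],[-90,0,130,0,0,0],[-140,0,140,0,0,0],[-140,50,140,0,0,0],[-140,100,140,0,0,0],[-140,150,140,0,0,0],[-140,150,140,0,0,0]]'; python3 - <<'E'
from h import *
for n in("scene","top"):
    im,d=ctrl.get_image(n);cv2.imwrite(f"pics/{n}3.png",cv2.resize(im[130:280,150:350,::-1],None,fx=3,fy=3));measure(n,im)
E
```

```text
time: 6.05
position: [0.6558, 0.1256, 0.0605]
tool_rot: [-2.402, -2.018, 0.0]
ft_force: [-7.6, 3.1, 12.8]
grip_width: 0.462
grip_force: 6.5
time: 7.42
position: [0.5158, 0.2786, 0.1989]
tool_rot: [-2.398, -2.027, -0.002]
ft_force: [-0.4, -1.1, 0.1]
grip_width: 0.46
grip_force: 0.0
scene board rect mm [380.3 258.8]
 edge mid [0.7024 0.0069] yaw -0.1885
 label area 6389.0 rect [ 57.6 146.7] head c [0.6522 0.1231] yaw -0.124 rel 0.064 t range -0.0516 0.0952 board frame tip x 0.0237 headc -0.0711 0.1048
 label area 5258.0 rect [ 73.3 259.4] head c [0.7363 0.2455] yaw -0.187 rel 0.002 t range -0.1941 0.0653 board frame tip x 0.0538 headc -0.0115 0.2407
top board rect mm [379.2 249.8]
 edge mid [0.6921 0.01  ] yaw -0.189
 label area 6724.0 rect [ 58.4 147.8] head c [0.6507 0.125 ] yaw -0.131 rel 0.058 t range -0.0526 0.0952 board frame tip x 0.0328 headc -0.0623 0.1051
 label area 2380.5 rect [38.2 82.3] head c [ 0.5628 -0.0644] yaw -0.291 rel -0.103 t range -0.0297 0.0526 board frame tip x -0.0608 headc -0.113 -0.0974
```

View pics/top3.png

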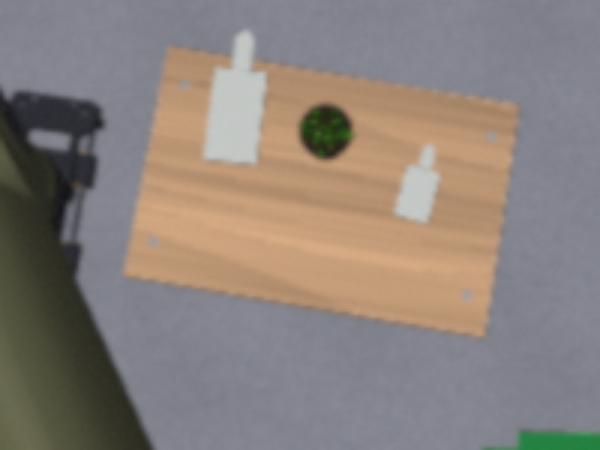

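The top crop shows the tongue now over the edge, tip at (244,33), shoulders at about (240,70) and just short of the edge. I need about 12 mm more and a small turn. I'll refine the yaw with the principal axis.

```bash
cat > ax.py <<'E'
from h import *
for n in("top","scene"):
    im,d=ctrl.get_image(n)
    hsv=cv2.cvtColor(upcast(im,n,.046),cv2.COLOR_RGB2HSV)
    m=((hsv[...,1]<50)&(hsv[...,2]>150)).astype(np.uint8)
    N,L,st,ce=cv2.connectedComponentsWithStats(m)
    P=[xy(np.argwhere(L==i)[:,::-1]) for i in range(1,N) if 5500<st[i,4]<7500 and abs(xy(ce[i])[0]-[.66,.12]).max()<.08][0]
    mu,v=cv2.PCACompute(P,np.empty(0),maxComponents=1);a=v[0]*np.sign(v[0,0])
    yaw=np.arctan2(a[1],a[0]);ex=np.array([np.cos(-.189),np.sin(-.189)])
    o=np.array([.6921,.010]);ref=-41.5e-3  # centroid of T: (5600*-50+~800*21)/6400
    org=mu[0]-ref*a
    print(n,"yaw rel",round(yaw+.189,3),"origin x in board",((org-o)@ex).round(4),"tip x",((P-o)@ex).max().round(4),"origin",org.round(4),"head c",(org-.05*a).round(4))
E
python3 ax.py
```

```text
top yaw rel 0.062 origin x in board -0.0111 tip x 0.0328 origin [0.7016 0.1185] head c [0.652  0.1249]
scene yaw rel 0.066 origin x in board -0.0098 tip x 0.0348 origin [0.7026 0.1168] head c [0.6529 0.1229]
```

```bash
python3 -m inch '[[0,-50,0,0,0,0],[20,-100,0,0,0,0],[60,-140,0,0,0,0],[100,-153,-20,0,0,0],[134,-153,-60,0,0,0],[134,-153,-100,0,0,0],[134,-153,-120,0,0,0],[134,-153,-130,0,0,0],[134,-153,-135,0,0,0],[134,-153,-137,0,0,0],[134,-153,-138,0,0,0],[134,-153,-139,0,0,0],[134,-153,-139,0,0,0]]'
```

```text
time: 9.25
position: [0.6516, 0.1205, 0.0605]
tool_rot: [2.406, 2.019, 0.002]
ft_force: [-1.4, -0.1, 3.6]
grip_width: 0.459
grip_force: 2.1
```

```bash
python3 -m inch '[[0,0,-1,0,0,0],[0,0,-1.5,0,0,0],[0,0,-1.5,0,0,0],[2,0,-1.5,0,0,-1],[5,-1,-1.5,0,0,-2.5],[8,-1.5,-1.5,0,0,-3.5],[11,-2,-1.5,0,0,-4.5],[11.5,-2,-1.5,0,0,-4.5],[11.5,-2,-1.5,0,0,-4.5]]'; python3 -m inch '[[0,0,2,0,0,0],[0,0,6,0,0,0],[0,0,20,0,0,0],[0,0,60,0,0,0],[-40,0,110,0,0,0],[-90,0,130,0,0,0],[-140,0,140,0,0,0],[-140,50,140,0,0,0],[-140,100,140,0,0,0],[-140,150,140,0,0,0],[-140,150,140,0,0,0]]'; python3 ax.py;python3 - <<'E'
from h import *
im,d=ctrl.get_image("top");cv2.imwrite("pics/top4.png",cv2.resize(im[130:280,150:350,::-1],None,fx=3,fy=3));measure("top",im)
E
```

```text
time: 10.38
position: [0.6608, 0.1207, 0.0605]
tool_rot: [-2.479, -1.922, 0.002]
ft_force: [-10.4, 2.1, 16.0]
grip_width: 0.456
grip_force: 8.2
time: 11.75
position: [0.5213, 0.2737, 0.1984]
tool_rot: [-2.476, -1.932, -0.002]
ft_force: [0.0, -0.3, 0.2]
grip_width: 0.461
grip_force: 0.0
top yaw rel 0.059 origin x in board -0.0055 tip x 0.0381 origin [0.7071 0.1174] head c [0.6575 0.1239]
scene yaw rel 0.07 origin x in board -0.004 tip x 0.0399 origin [0.7083 0.1161] head c [0.6587 0.1221]
top board rect mm [379.1 249.8]
 edge mid [0.6921 0.0101] yaw -0.189
 label area 6763.0 rect [ 58.5 147.8] head c [0.6567 0.1241] yaw -0.124 rel 0.065 t range -0.0535 0.0944 board frame tip x 0.0381 headc -0.0562 0.1053
 label area 2380.5 rect [38.3 82.6] head c [ 0.5629 -0.0643] yaw -0.284 rel -0.095 t range -0.0298 0.0528 board frame tip x -0.0606 headc -0.1129 -0.0974
```

View pics/top4.png

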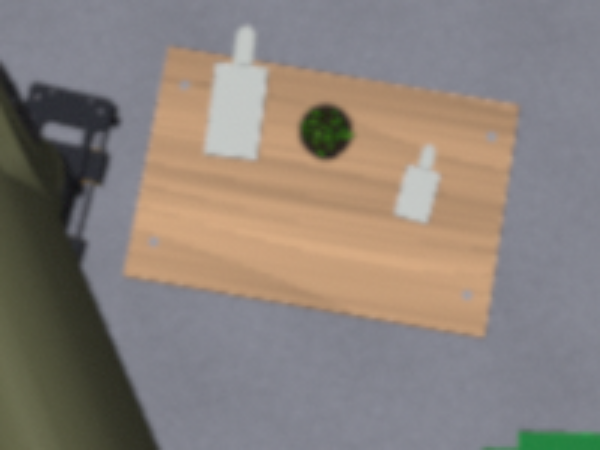

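The shoulders are about 5 mm short and the label is 0.06 rad off. That is already inside tolerance, but one more nudge with allowance for slack gives margin.

```bash
python3 -m inch '[[0,-50,0,0,0,0],[20,-100,0,0,0,0],[60,-140,0,0,0,3],[100,-146,-20,0,0,5],[130,-146,-60,0,0,5],[130,-146,-100,0,0,5],[130,-146,-120,0,0,5],[130,-146,-130,0,0,5],[130,-146,-135,0,0,5],[130,-146,-137,0,0,5],[130,-146,-138,0,0,5],[130,-146,-139,0,0,5],[130,-146,-140,0,0,5],[130,-146,-140,0,0,5]]'; python3 -m inch '[[2,0,0,0,0,-2],[5,-1,0,0,0,-4],[8,-1.5,0,0,0,-6],[9.5,-2,0,0,0,-8],[9.5,-2,0,0,0,-8]]'; python3 -m inch '[[0,0,2,0,0,0],[0,0,6,0,0,0],[0,0,20,0,0,0],[0,0,60,0,0,0],[-40,0,110,0,0,0],[-90,0,130,0,0,0],[-140,0,140,0,0,0],[-140,50,140,0,0,0],[-140,100,140,0,0,0],[-140,150,140,0,0,0],[-140,150,140,0,0,0]]'; python3 ax.py;python3 - <<'E'
from h import *
im,d=ctrl.get_image("top");cv2.imwrite("pics/top5.png",cv2.resize(im[130:280,150:350,::-1],None,fx=3,fy=3));measure("top",im)
E
```

```text
time: 13.65
position: [0.6532, 0.1225, 0.0605]
tool_rot: [2.398, 2.03, 0.003]
ft_force: [-3.3, 0.1, 9.7]
grip_width: 0.458
grip_force: 4.8
time: 14.28
position: [0.6616, 0.1233, 0.0605]
tool_rot: [-2.529, -1.857, -0.003]
ft_force: [-6.7, 3.7, 11.0]
grip_width: 0.461
grip_force: 5.6
time: 15.65
position: [0.5208, 0.2756, 0.1985]
tool_rot: [-2.526, -1.866, -0.002]
ft_force: [0.1, -0.7, 0.0]
grip_width: 0.464
grip_force: 0.0
top yaw rel 0.06 origin x in board -0.0054 tip x 0.0381 origin [0.7072 0.1174] head c [0.6576 0.1239]
scene yaw rel 0.066 origin x in board -0.0041 tip x 0.0418 origin [0.7082 0.1159] head c [0.6585 0.122 ]
top board rect mm [379.1 249.9]
 edge mid [0.6922 0.0102] yaw -0.1881
 label area 6766.0 rect [ 58.2 147.8] head c [0.6571 0.124 ] yaw -0.128 rel 0.06 t range -0.0539 0.0939 board frame tip x 0.0381 headc -0.0558 0.1052
 label area 2384.5 rect [38.2 82.6] head c [ 0.5628 -0.0644] yaw -0.291 rel -0.103 t range -0.0297 0.0528 board frame tip x -0.0607 headc -0.1131 -0.0974
```

View pics/top5.png

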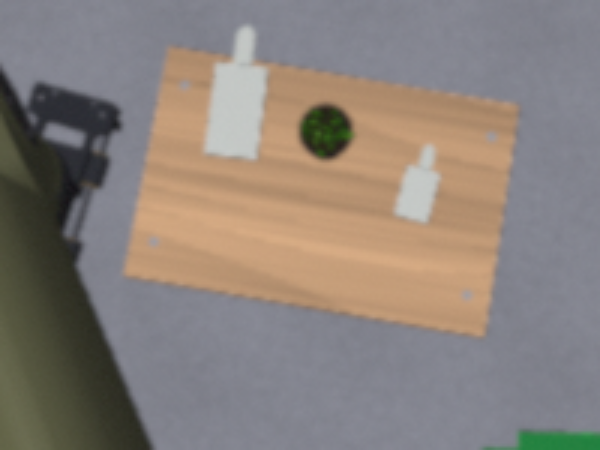

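That pass only slid the fingertips over the label, which stayed put. A push on its rear edge is surer: fingers closed, left of centre, which also turns it the right way.

```bash
python3 -m inch '[[10,-30,0,0,0,2],[25,-70,0,0,0,5],[45,-110,0,0,0,8],[56,-130,-20,0,0,8],[56,-130,-60,0,0,8],[56,-130,-100,0,0,8],[56,-130,-120,0,0,8],[56,-130,-130,0,0,8],[56,-130,-130,0,0,8],[56,-130,-130,0,0,8]]' 0 20;python3 - <<'E'
from h import *
im,d=ctrl.get_image("scene");cv2.imwrite("pics/s6.png",cv2.resize(im[150:250,210:340,::-1],None,fx=5,fy=5))
print(ctrl.get_state()["position"])
E
```

```text
time: 17.05
position: [0.5792, 0.1405, 0.0696]
tool_rot: [2.397, 2.029, 0.004]
ft_force: [0.3, 0.2, -0.2]
grip_width: 0.005
grip_force: 0.0
[0.57913669 0.14056342 0.06949794]
```

View pics/s6.png

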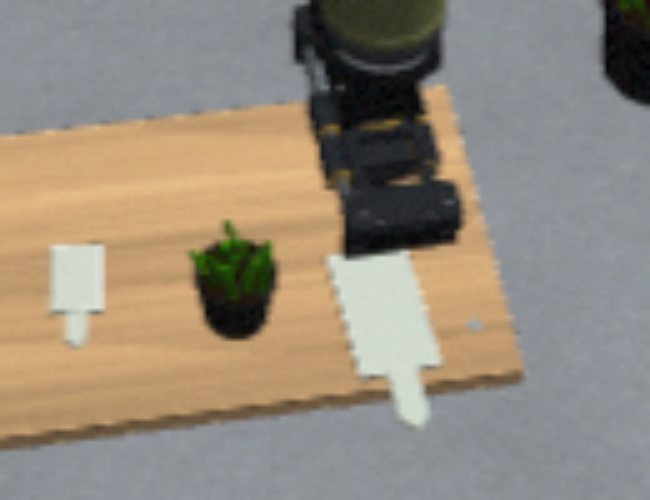

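The closed fingers are just behind the label's rear edge (crop about (370,255)), and the shoulders sit just short of the edge at about (400,370). I back off slightly, lower to board level, then push.

```bash
python3 -m inch '[[-4,5,0,0,0,0],[-5,5,-6,0,0,0],[-5,5,-10,0,0,0],[-5,5,-12.5,0,0,0],[-5,5,-12.5,0,0,0],[-5,5,-12.5,0,0,0]]'
```

```text
time: 17.85
position: [0.5733, 0.1451, 0.0556]
tool_rot: [2.398, 2.029, 0.0]
ft_force: [0.3, 0.1, -0.2]
grip_width: 0.004
grip_force: 0.0
```

```bash
python3 -m inch '[[5,-1,0,0,0,0],[10,-1.5,0,0,0,0],[15,-2,0,0,0,0],[19,-3,0,0,0,0],[23,-4,0,0,0,0],[25,-4.5,0,0,0,0],[25,-4.5,0,0,0,0]]'; python3 ax.py
```

```text
time: 18.73
position: [0.5982, 0.1407, 0.0555]
tool_rot: [2.398, 2.029, -0.0]
ft_force: [-0.7, -0.3, -0.2]
grip_width: 0.006
grip_force: 0.0Traceback (most recent call last):
  File "ax.py", line 7, in <module>
    P=[xy(np.argwhere(L==i)[:,::-1]) for i in range(1,N) if 5500<st[i,4]<7500 and abs(xy(ce[i])[0]-[.66,.12]).max()<.08][0]
      ~~~~~~~~~~~~~~~~~~~~~~~~~~~~~~~~~~~~~~~~~~~~~~~~~~~~~~~~~~~~~~~~~~~~~~~~~~~~~~~~~~~~~~~~~~~~~~~~~~~~~~~~~~~~~~~~~~^^^
IndexError: list index out of range
```

```bash
sed 's/("top","scene")/("scene",)/' ax.py > axs.py; python3 axs.py
```

```text
scene yaw rel 0.131 origin x in board 0.0165 tip x 0.0418 origin [0.7285 0.1124] head c [0.6786 0.1153]
```

The view is partly hidden but the tip has not moved, so contact is only just starting. I'll advance a little.

```bash
python3 -m inch '[[2,-0.4,0,0,0,0],[4,-0.8,0,0,0,0],[4,-0.8,0,0,0,0]]'; python3 axs.py
```

```text
time: 19.2
position: [0.6024, 0.1399, 0.0556]
tool_rot: [2.398, 2.029, 0.0]
ft_force: [-0.3, 0.7, -0.0]
grip_width: 0.005
grip_force: 0.0Traceback (most recent call last):
  File "axs.py", line 7, in <module>
    P=[xy(np.argwhere(L==i)[:,::-1]) for i in range(1,N) if 5500<st[i,4]<7500 and abs(xy(ce[i])[0]-[.66,.12]).max()<.08][0]
      ~~~~~~~~~~~~~~~~~~~~~~~~~~~~~~~~~~~~~~~~~~~~~~~~~~~~~~~~~~~~~~~~~~~~~~~~~~~~~~~~~~~~~~~~~~~~~~~~~~~~~~~~~~~~~~~~~~^^^
IndexError: list index out of range
```

```bash
sed -i 's/5500</2500</' axs.py; python3 axs.py
```

```text
scene yaw rel 0.131 origin x in board 0.0195 tip x 0.0515 origin [0.7312 0.1109] head c [0.6813 0.1138]
```

```bash
python3 -m inch '[[-6,1,0,0,0,0],[-12,2,2,0,0,0],[-20,4,40,0,0,0],[-40,4,90,0,0,0],[-60,40,130,0,0,0],[-80,90,140,0,0,0],[-80,135,140,0,0,0],[-80,135,140,0,0,0]]'; python3 ax.py;python3 - <<'E'
from h import *
im,d=ctrl.get_image("top");cv2.imwrite("pics/top7.png",cv2.resize(im[130:280,150:350,::-1],None,fx=3,fy=3));measure("top",im)
E
```

```text
time: 20.3
position: [0.52, 0.2802, 0.1957]
tool_rot: [-2.389, -2.038, -0.002]
ft_force: [-0.5, -0.2, -0.1]
grip_width: 0.008
grip_force: 0.0
top yaw rel 0.042 origin x in board 0.0005 tip x 0.0444 origin [0.7126 0.1145] head c [0.6631 0.1218]
scene yaw rel 0.016 origin x in board 0.0037 tip x 0.0447 origin [0.7151 0.1107] head c [0.6659 0.1193]
top board rect mm [379.1 249.8]
 edge mid [0.6921 0.0101] yaw -0.189
 label area 6788.5 rect [ 63.  148.5] head c [0.6617 0.122 ] yaw -0.165 rel 0.024 t range -0.0532 0.0953 board frame tip x 0.0444 headc -0.0509 0.1042
 label area 2377.0 rect [38.2 82.3] head c [ 0.5628 -0.0644] yaw -0.291 rel -0.102 t range -0.0297 0.0526 board frame tip x -0.0608 headc -0.113 -0.0974
```

View pics/top7.png

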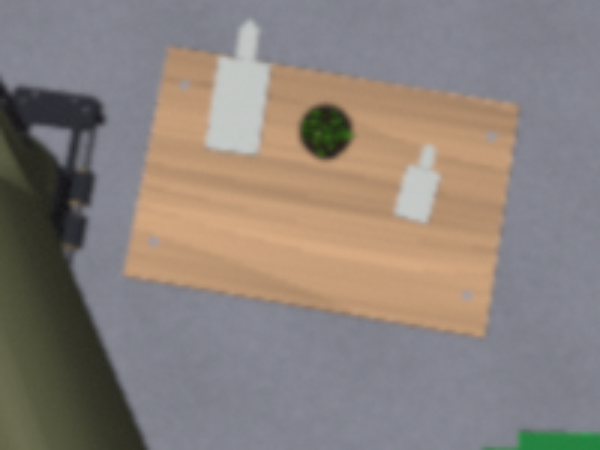

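The shoulders are now level with the edge at about (244,60) in the crop. The origin is within about 1 mm of the edge in the top view (under 4 mm in the scene view), about 0.03 rad off square, and the arm is clear. The pot and short label have not moved.

```bash
python3 -c "
from bench import ctrl
print(ctrl.close_job())"
```

```text
the job is handed in; nothing more can be done
None
```

I handed the job in at about 20 s with the long label's shoulders about level with the aisle edge (measured 0.5 to 4 mm past it), its tongue out over the edge about 0.02–0.04 rad off square, the short label and small pot unmoved, and the arm clear; the verdict was not shown.

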